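# Pick the firmest machine foot by squeezing and fit it

### The job

The upturned drill-stand base lacks one rubber foot. Working along the wooden rack from left to right, squeeze the rubber of each of the three feet straight down by about 6 mm, hold it a moment and feel how hard it pushes back, never squashing it solid. Then fit the firmest of the three into the empty corner socket of the base, gently, stud down and fully home, prove it there with the same squeeze, and let go, with the other two left standing in the rack.

Things in the scene. Friction and masses are not known exactly. Their poses are not given: they have to be found in the camera images.
- foot_a: one of three machine feet that look alike, in the rack in unknown order: steel cup 44 mm across, 22 mm high; under it a 14 mm stud, 16 mm long, chamfered; on top a black rubber plug 32 mm across. Origin: centre of the cup's underside, z up. Wear has left the plugs unequal: a plug's free top lies anywhere from 32 to 40 mm above the origin. About 140 g; take it by the cup
- foot_b: looks and measures the same as foot_a. On all three the plug gives straight down into the cup and springs back: it starts to give at about 3 N, then resists in proportion; at 6 mm the three take very roughly 5, 8 and 16 N (which is which must be felt); solid at 9 mm
- foot_c: looks and measures the same as foot_a and foot_b
- foot_a_plug (a joint): how far the rubber plug of foot_a is squeezed in: 0 free, 0.009 m solid
- foot_b_plug (a joint): how far the rubber plug of foot_b is squeezed in: 0 free, 0.009 m solid
- foot_c_plug (a joint): how far the rubber plug of foot_c is squeezed in: 0 free, 0.009 m solid
- rack: fixed hardwood block 76 x 262 x 30 mm drilled with three holes in a row; origin at the centre of its underside, y along the row towards the left end, z up. Each foot stands in it with its stud in a hole and its cup on the top face
- rack_hole0 (a point): centre of the mouth of the left hole (17 mm wide, 22 mm deep), on the rack's top face 30 mm above the bench; left as seen from the robot
- rack_hole1 (a point): the same for the middle hole, 78 mm from its neighbours
- rack_hole2 (a point): the same for the right hole
- drill_base: fixed grey base of a drill stand, upside down: ribbed pan 168 x 208 x 20 mm, column boss 24 mm high in its middle, four corner bosses 38 mm across with tops 30 mm above the bench. Three carry fixed feet (up to 70 mm above the bench); the near right one is empty. Origin: centre of the underside, x away from the robot, z up; bosses 116 mm apart along x, 152 mm along y
- socket (a point): centre of the mouth of the empty corner socket, on the boss's top face 30 mm above the bench; a round hole 17 mm wide and 22 mm deep, upright
Things that resemble listed ones, but are neither listed nor needed, are in the scene too. What is shaped like the foot_c but pink or turquoise is not meant.

How it is judged:
By the outcome, as a careful person would: the job done as asked, in the order asked, and still so for the second after the job is handed in, with the robot touching nothing.
It also fails if it takes over 67 s, if anything falls off the work surface, if the arm or the gripper's body presses on something with over 40 N, if the wrist force passes 120 N, or if a joint passes its speed limit or range.

### The arm

A 7-joint arm with a two-finger parallel gripper is mounted at the origin on a cart in front of the work surface, level with it; the furniture and walls round the work are solid. World frame = base frame: x ahead of the robot, y to its left, z up, the work surface at z = 0. Lengths are in m, angles in degrees, forces in N, time in s.
With the tool pointing down it reaches from about 0.35 to 0.9 m from the base axis. Payload 7.2 kg.
Tool frame: the origin (TCP) lies on the centre line of the jaws, within the pads' length; the fingertips stand 17 mm ahead of it and the grasp point (between the pads) lies 2 mm behind it; z points along the fingers, y is the line along which they close (so a half turn about z gives the same grasp; the last joint's range is limited). The gripper opens to 88 mm and grips with 3 to 60 N. Pads are 20 mm wide; open, the fingers measure 115 mm over their backs; the gripper's body (75 mm by 178 mm) begins 61 mm behind the grasp point.
Start: joints at [-69.225, 23.554, -0.728, 91.456, 0.321, 64.991, -4.71], TCP at [0.261, 0.568, 0.21] pointing down, gripper open.
Joint ranges: [-169.25, 169.25], [-16.82, 113.86], [-84.01, 82.57], [7.8, 145.47], [-59.2, 239.2], [7.22, 106.19], [-163.78, 163.78]. Speed limits (degrees/s): [136.94, 136.94, 172.46, 172.46, 180, 180, 180].

### API

Orientations are given as a 3x3 rotation matrix whose columns are the frame's x, y, z axes.
In Python, from rig import manip, imaging gives the robot as it stands.
- The arm moves only by the tool jog_arm, never from a script. Its argument "increments" is a list that holds one entry, the list of rows, each a list of 7 numbers: the shift along the tool's x, y, z in m, then the turn, a rotation vector about the tool's x, y, z in degrees, then the finger opening in m, from 0 to 0.0878. In form: [[[dx, dy, dz, ax, ay, az, gripper], ...]]. A call has exactly 8 rows; each row is the pose to reach, as a shift and turn from the pose commanded when the call began, along the tool's axes at that moment; what a row does not reach only later rows make up. A row lasts 1/12 s, in which the tool goes at most 41.7 mm and 7.16 degrees, less where a joint would pass 70% of its speed; a pose out of reach is approached as far as the arm can. A call with a gripper value outside its range is refused whole. The fingers move at their own pace and stop on an object; "squeeze" is the grip in N (left out, the last holds). Time passes only in rows, so rows that repeat a pose let the fingers close, or fill a call up. It gives the time, the measured TCP pose, the force, the opening and the grip force at its end, in the units of the state.
- manip.get_obs(): the state, without advancing time (a new reading comes with each control period).
- imaging.grab_frame(name): name is "scene" or "top"; returns a dict with "frame" (384x512x3 uint8, red, green, blue), "K" (3x3 intrinsics, pixels), "camera_from_world" (4x4, takes a point from world to camera coordinates). Camera axes: x right, y up, looking along -z (the intrinsics and any distortion apply to the point x, -y, -z); pixel columns grow to the right and rows downward; lengths in m; the calibration is good to about 2 mm. A picture is of the moment at which its call begins. There is no depth.
- manip.hand_in(): hands the job in; it is judged then, once.
The state is a dict: "clock": time; "joint_positions": joint angles; "joint_vel": joint speeds; "tau": joint torques, N m; "eef_pos": TCP position; "eef_rot": TCP orientation; "wrist_force": force on the tool from outside, world axes, zero at the start; "ft_torque": the same for the moment, N m; "opening": opening from 0.0 (shut) to 1.0 (fully open); "gripper_force": force on a finger pad.
Only numpy, scipy, OpenCV 4.12 (cv2) and the standard library are available. Lean on these libraries where they do the work, as an engineer would, in place of code of your own. Each camera call takes 0.05 s, during which the arm holds its last target. There are 200 camera calls.

## Working session

There is one attempt and no reset: what is moved stays moved. The work goes in short steps, Python scripts to look and compute and a tool call to move; the robot and the scene stay as the last step left them, time stands still between calls to the robot, and variables do not carry over. Pictures are saved under pics/ and viewed, at most 10 in all, crops included, and the job is handed in when it is done.

Besides the shell and the picture viewer there is one more tool, called after "Emit:" as name(argument=value, ...), one argument or row to a line, values as JSON. jog_arm: Moves the arm, as the interface text tells. Its arguments: {"type":"object","properties":{"increments":{"type":"array"},"squeeze":{"type":"number"}},"required":["increments"]}

```bash
mkdir -p pics; ls; python3 - <<'E'
from rig import manip, imaging
import cv2
o=manip.get_obs();print(o)
for n in("scene","top"):
    f=imaging.grab_frame(n);cv2.imwrite(f"pics/{n}0.png",f["frame"][:,:,::-1]);print(n,f["K"],f["camera_from_world"],[k for k in f])
E
```

```text
pics
{'clock': 0.0, 'joint_positions': array([-69.22461054,  23.59988901,  -0.72755097,  91.50413217,
         0.32051916,  64.99202588,  -4.70994195]), 'joint_vel': array([-0.00277928,  0.03441578,  0.02337468,  0.04874656, -0.02508676,
       -0.06489173, -0.1022598 ]), 'tau': array([ 1.44014783e-03, -5.87941504e+01,  6.42575081e-01, -2.91081709e+01,
       -5.37241716e-02,  1.80522708e-02,  1.72545761e-04]), 'eef_pos': array([0.26081871, 0.56738187, 0.20920999]), 'eef_rot': array([[-9.08634717e-01,  4.17591448e-01, -5.77140066e-04],
       [ 4.17591830e-01,  9.08633427e-01, -1.53595015e-03],
       [-1.16990892e-04, -1.63662661e-03, -9.99998654e-01]]), 'wrist_force': array([-0.22311789,  1.10644595,  0.42030416]), 'ft_torque': array([0.04090053, 0.02794729, 0.01538057]), 'gripper_force': 0.0, 'opening': 0.9959868505626979}
scene [[395.65281954   0.         253.66022264]
 [  0.         395.65281954 181.92166773]
 [  0.           0.           1.        ]] [[ 0.81119889 -0.58451356  0.01732804 -0.38819903]
 [ 0.3156507   0.46262578  0.82845761 -0.17603815]
 [-0.4922611  -0.66657429  0.55978364 -0.85474119]
 [ 0.          0.          0.          1.        ]] ['frame', 'K', 'camera_from_world']
top [[457.08633796   0.         252.13864956]
 [  0.         457.08633796 195.97143292]
 [  0.           0.           1.        ]] [[ 1.15116428e-03 -9.99999330e-01 -1.19134023e-04 -2.76780388e-02]
 [ 9.73734947e-01  1.09380496e-03  2.27681921e-01 -4.77145647e-01]
 [-2.27681639e-01 -3.78104257e-04  9.73735554e-01 -1.04276250e+00]
 [ 0.00000000e+00  0.00000000e+00  0.00000000e+00  1.00000000e+00]] ['frame', 'K', 'camera_from_world']
```

View pics/scene0.png

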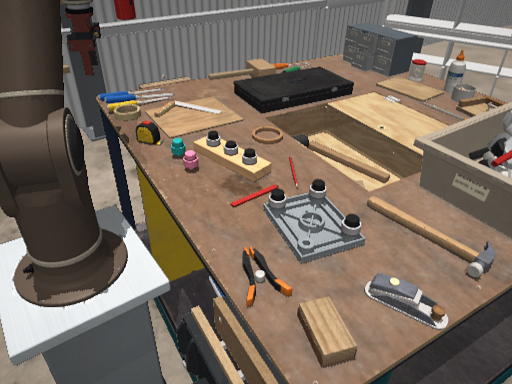

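View pics/top0.png

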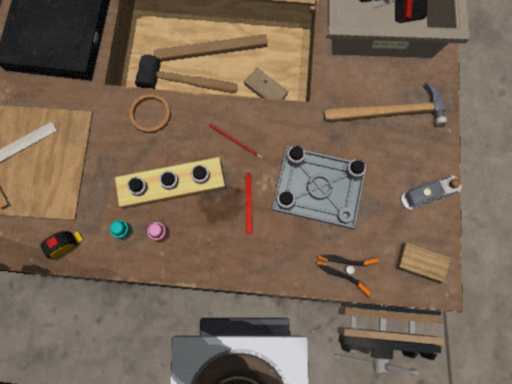

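Both views show the wooden rack with three feet (top image: about (137,186), (169,180) and (201,174)). The base sits at about (320,187) with its empty socket at (346,215). Next I zoom in.

```bash
python3 - <<'E'
import cv2,numpy as np
t=cv2.imread("pics/top0.png");s=cv2.imread("pics/scene0.png")
a=cv2.resize(t[145:235,105:375],(800,267),interpolation=cv2.INTER_CUBIC)   # x2.963
b=cv2.resize(s[120:265,185:375],(432,330),interpolation=cv2.INTER_CUBIC)   # x2.274
im=np.zeros((600,800,3),np.uint8);im[:267]=a;im[270:600,:432]=b
cv2.imwrite("pics/crop0.png",im)
E
```

```text
(no output)
```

View pics/crop0.png

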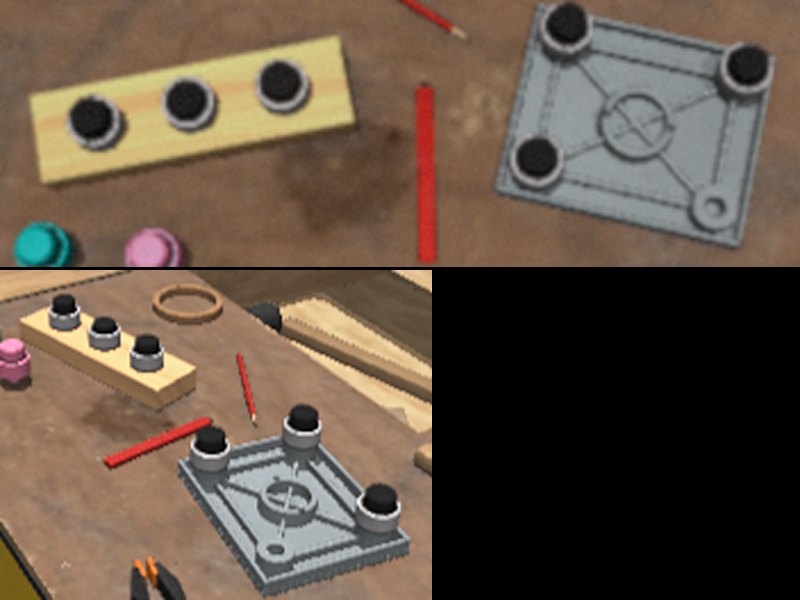

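The crop shows three black plugs on the rack, three fixed feet on the base and the empty boss at crop (714,207), which is top pixel (346,215). I'll measure these in both views.

```bash
cat > h.py <<'E'
import cv2,numpy as np
from rig import manip,imaging
def ray(f,u,v):
    M=f["camera_from_world"];R=M[:3,:3];t=M[:3,3];K=f["K"]
    d=R.T@np.array([(u-K[0,2])/K[0,0],-(v-K[1,2])/K[1,1],-1]);return -R.T@t,d
def onz(f,u,v,z):
    c,d=ray(f,u,v);return c+d*(z-c[2])/d[2]
def tri(f,a,g,b):
    c,d=ray(f,*a);e,h=ray(g,*b);s=np.linalg.lstsq(np.c_[d,-h],e-c,rcond=None)[0]
    p,q=c+d*s[0],e+h*s[1];return (p+q)/2,np.linalg.norm(p-q)
def proj(f,p):
    q=f["camera_from_world"]@np.r_[p,1];K=f["K"];return K[0,0]*q[0]/-q[2]+K[0,2],-K[1,1]*q[1]/-q[2]+K[1,2]
def darks(f,guess,r=14,th=48):
    g=f["frame"].max(2);out=[]
    for u,v in guess:
        n,l,st,c=cv2.connectedComponentsWithStats((g[int(v)-r:int(v)+r,int(u)-r:int(u)+r]<th).astype(np.uint8))
        i=1+np.argmax(st[1:,4]);out.append((c[i][0]+int(u)-r,c[i][1]+int(v)-r,st[i,4],st[i,2],st[i,3]))
    return np.array(out)
E
python3 - <<'E'
from h import *
np.set_printoptions(precision=4,suppress=True)
t=imaging.grab_frame("top");s=imaging.grab_frame("scene")
T=[(136.7,184.8),(168.4,178.8),(199.8,173),(286,199),(296,153),(356,168)]
S=[(213,136),(231,146),(249,155),(277,195),(318,185),(352,218)]
a=darks(t,T);b=darks(s,S,11);print(a,b)
P=[]
for x,y in zip(a,b):
    p,e=tri(t,x[:2],s,y[:2]);P.append(p);print(p,e)
P=np.array(P)
print("d rack",np.linalg.norm(np.diff(P[:3],axis=0)[:,:2],axis=1),"base",np.linalg.norm((P[4]-P[3])[:2]),np.linalg.norm((P[5]-P[4])[:2]))
print("socket from feet",P[3]+P[5]-P[4],"tri",tri(t,(346,214.9),s,(305.9,242.7)),"onz",onz(t,346,214.9,.03),onz(s,305.9,242.7,.03))
# rack top-face corners
hsv=cv2.cvtColor(t["frame"],cv2.COLOR_RGB2HSV);m=cv2.inRange(hsv,(18,70,140),(35,255,255));m[:150]=0;m[220:]=0;m[:,:105]=0;m[:,235:]=0
c=max(cv2.findContours(m,0,1)[0],key=cv2.contourArea);bx=cv2.boxPoints(cv2.minAreaRect(c));print(bx)
q=np.array([onz(t,u,v,.03) for u,v in bx]);print(q,q.mean(0),np.linalg.norm(q-np.roll(q,1,0),axis=1))
E
```

```text
[[135.4154 184.7846 130.      14.      13.    ]
 [167.547  178.6154 117.      12.      12.    ]
 [199.3448 172.4138 116.      12.      12.    ]
 [285.748  197.9024 123.      13.      13.    ]
 [296.     152.8095 126.      13.      13.    ]
 [356.9206 166.6667 126.      13.      13.    ]] [[212.9403 135.2687  67.      11.       9.    ]
 [230.5714 144.2857  56.      11.       7.    ]
 [249.3151 152.7671  73.      11.       8.    ]
 [277.336  194.616  125.      14.      12.    ]
 [318.2018 185.0965 114.      13.      11.    ]
 [351.8973 220.6986 146.      15.      12.    ]]
[0.5042 0.2551 0.0548] 0.001003204671706949
[0.5204 0.1786 0.0524] 0.001018633753395655
[0.5355 0.1016 0.0546] 0.0009908805375361057
[ 0.4725 -0.1078  0.0545] 0.00022378277281974386
[ 0.5862 -0.1347  0.0545] 0.0002846370146485955
[ 0.5514 -0.283   0.053 ] 6.451772702034268e-05
d rack [0.0782 0.0785] base 0.11683505935909955 0.15231491555616775
socket from feet [ 0.4377 -0.2561  0.053 ] tri (array([ 0.4369, -0.2567,  0.0253]), np.float64(0.00015524197271145172)) onz [ 0.436  -0.2557  0.03  ] [ 0.4332 -0.2603  0.03  ]
[[112.8098 176.472 ]
 [218.5658 155.7806]
 [224.4115 185.6586]
 [118.6555 206.35  ]]
[[0.5324 0.3189 0.03  ]
 [0.5865 0.0572 0.03  ]
 [0.5091 0.0414 0.03  ]
 [0.4566 0.2992 0.03  ]] [0.5212 0.1792 0.03  ] [0.0783 0.2672 0.079  0.2631]
```

Heights and spacings check out: 78 mm, 117 × 152 mm, and the socket agrees between methods to about 1 mm. I'll move above the left foot, turning so the jaws close across the row.

Emit:
jog_arm(
  increments=[
    [[-0.014, -0.007, 0, 0, 0, 0, 0.06], [-0.046, -0.024, 0, 0, 0, 0, 0.04], [-0.084, -0.044, 0, 0, 0, 0, 0.02], [-0.123, -0.064, 0, 0, 0, 0, 0], [-0.162, -0.084, 0, 0, 0, 0, 0], [-0.2, -0.104, 0, 0, 0, 0, 0], [-0.232, -0.12, 0, 0, 0, 0, 0], [-0.253, -0.131, 0, 0, 0, 0, 0]],
  ],
  squeeze=20,
)

```text
clock: 0.87
eef_pos: [0.4396, 0.3373, 0.2103]
eef_rot: [[-0.906, 0.422, 0.001], [0.422, 0.906, -0.001], [-0.002, -0.001, -1.0]]
wrist_force: [-0.3, -0.1, -0.6]
opening: 0.431
gripper_force: 0.0
```

Emit:
jog_arm(
  increments=[
    [[-0.018, -0.009, 0.01, 0, 0, 6.8, 0], [-0.036, -0.018, 0.03, 0, 0, 13.6, 0], [-0.054, -0.027, 0.05, 0, 0, 20.4, 0], [-0.07, -0.036, 0.07, 0, 0, 27.2, 0], [-0.084, -0.044, 0.085, 0, 0, 34, 0], [-0.092, -0.048, 0.095, 0, 0, 40.8, 0], [-0.097, -0.051, 0.1, 0, 0, 47.6, 0], [-0.098, -0.0515, 0.103, 0, 0, 53.8, 0]],
  ],
)

```text
clock: 1.53
eef_pos: [0.5043, 0.2522, 0.1061]
eef_rot: [[-0.191, 0.982, -0.001], [0.982, 0.191, -0.002], [-0.002, -0.001, -1.0]]
wrist_force: [1.5, 1.1, 0.6]
opening: 0.002
gripper_force: 0.0
```

```bash
python3 - <<'E'
from h import *
np.set_printoptions(precision=4,suppress=True)
t=imaging.grab_frame("top");o=manip.get_obs();print(o["eef_pos"],o["eef_rot"],o["wrist_force"],o["opening"],o["clock"])
s=imaging.grab_frame("scene")["frame"]
im=np.zeros((384,800,3),np.uint8);im[:,:512]=s
im[:200,520:800]=cv2.resize(t["frame"][140:220,100:212],(280,200))
cv2.imwrite("pics/a.png",im[:,:,::-1])
E
```

```text
[0.5039 0.2528 0.1059] [[-0.1845  0.9828 -0.0011]
 [ 0.9828  0.1845 -0.0015]
 [-0.0013 -0.0014 -1.    ]] [ 0.1283 -0.0108  0.2317] 0.004996591906125973 1.5833
```

View pics/a.png

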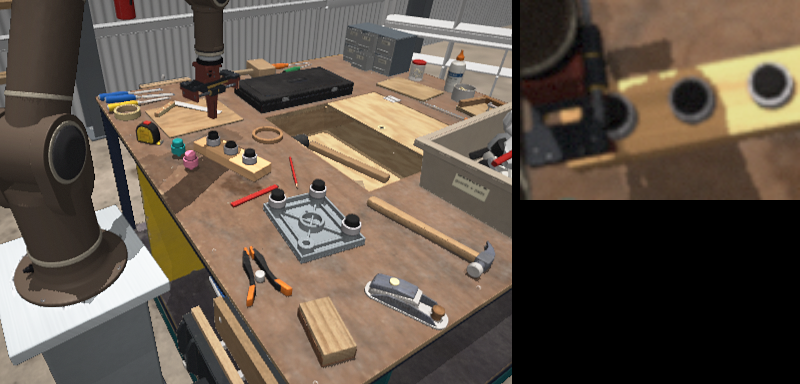

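The closed fingertips are above the left foot, at (213,115) in the scene view. I'll descend with small feeling steps.

Emit:
jog_arm(
  increments=[
    [[0.0005, 0, 0.003, 0, 0, 0, 0], [0.001, 0, 0.007, 0, 0, 0, 0], [0.0015, 0, 0.012, 0, 0, 0, 0], [0.0018, 0, 0.015, 0, 0, 0, 0], [0.0018, 0, 0.017, 0, 0, 0, 0], [0.0018, 0, 0.018, 0, 0, 0, 0], [0.0018, 0, 0.018, 0, 0, 0, 0], [0.0018, 0, 0.018, 0, 0, 0, 0]],
  ],
)

```text
clock: 2.3
eef_pos: [0.5034, 0.2573, 0.0891]
eef_rot: [[-0.2, 0.98, 0.0], [0.98, 0.2, 0.0], [0.0, 0.0, -1.0]]
wrist_force: [0.1, 0.7, -0.8]
opening: 0.003
gripper_force: 0.0
```

Emit:
jog_arm(
  increments=[
    [[0, 0, 0.0005, 0, 0, 0, 0], [0, 0, 0.001, 0, 0, 0, 0], [0, 0, 0.0015, 0, 0, 0, 0], [0, 0, 0.002, 0, 0, 0, 0], [0, 0, 0.002, 0, 0, 0, 0], [0, 0, 0.002, 0, 0, 0, 0], [0, 0, 0.002, 0, 0, 0, 0], [0, 0, 0.002, 0, 0, 0, 0]],
  ],
)

```text
clock: 2.97
eef_pos: [0.5034, 0.2573, 0.0871]
eef_rot: [[-0.2, 0.98, 0.0], [0.98, 0.2, 0.0], [0.0, 0.0, -1.0]]
wrist_force: [-0.2, -1.1, -0.5]
opening: 0.008
gripper_force: 0.0
```

Emit:
jog_arm(
  increments=[
    [[0, 0, 0.0005, 0, 0, 0, 0], [0, 0, 0.001, 0, 0, 0, 0], [0, 0, 0.0015, 0, 0, 0, 0], [0, 0, 0.002, 0, 0, 0, 0], [0, 0, 0.002, 0, 0, 0, 0], [0, 0, 0.002, 0, 0, 0, 0], [0, 0, 0.002, 0, 0, 0, 0], [0, 0, 0.002, 0, 0, 0, 0]],
  ],
)

```text
clock: 3.63
eef_pos: [0.5034, 0.2573, 0.0851]
eef_rot: [[-0.2, 0.98, 0.0], [0.98, 0.2, 0.0], [0.0, 0.0, -1.0]]
wrist_force: [-0.3, -0.5, -0.3]
opening: 0.006
gripper_force: 0.0
```

Emit:
jog_arm(
  increments=[
    [[-0.0012, 0, 0, 0, 0, 0, 0], [-0.0025, 0, 0, 0, 0, 0, 0], [-0.0025, 0, 0.0007, 0, 0, 0, 0], [-0.0025, 0, 0.0014, 0, 0, 0, 0], [-0.0025, 0, 0.002, 0, 0, 0, 0], [-0.0025, 0, 0.002, 0, 0, 0, 0], [-0.0025, 0, 0.002, 0, 0, 0, 0], [-0.0025, 0, 0.002, 0, 0, 0, 0]],
  ],
)

```text
clock: 4.3
eef_pos: [0.5039, 0.2548, 0.083]
eef_rot: [[-0.2, 0.98, -0.0], [0.98, 0.2, 0.0], [0.0, -0.0, -1.0]]
wrist_force: [-0.3, 0.3, 0.6]
opening: 0.006
gripper_force: 0.0
```

Emit:
jog_arm(
  increments=[
    [[0, 0, 0.0005, 0, 0, 0, 0], [0, 0, 0.001, 0, 0, 0, 0], [0, 0, 0.0015, 0, 0, 0, 0], [0, 0, 0.002, 0, 0, 0, 0], [0, 0, 0.002, 0, 0, 0, 0], [0, 0, 0.002, 0, 0, 0, 0], [0, 0, 0.002, 0, 0, 0, 0], [0, 0, 0.002, 0, 0, 0, 0]],
  ],
)

```text
clock: 4.97
eef_pos: [0.5039, 0.2548, 0.0811]
eef_rot: [[-0.2, 0.98, 0.0], [0.98, 0.2, 0.0], [0.0, 0.0, -1.0]]
wrist_force: [0.3, 0.6, 0.6]
opening: 0.008
gripper_force: 0.0
```

Emit:
jog_arm(
  increments=[
    [[0, 0, 0.0005, 0, 0, 0, 0], [0, 0, 0.001, 0, 0, 0, 0], [0, 0, 0.0015, 0, 0, 0, 0], [0, 0, 0.002, 0, 0, 0, 0], [0, 0, 0.002, 0, 0, 0, 0], [0, 0, 0.002, 0, 0, 0, 0], [0, 0, 0.002, 0, 0, 0, 0], [0, 0, 0.002, 0, 0, 0, 0]],
  ],
)

```text
clock: 5.63
eef_pos: [0.5039, 0.2548, 0.0791]
eef_rot: [[-0.2, 0.98, 0.0], [0.98, 0.2, 0.0], [0.0, 0.0, -1.0]]
wrist_force: [1.1, -0.6, 0.4]
opening: 0.004
gripper_force: 0.0
```

Emit:
jog_arm(
  increments=[
    [[0, 0, 0.0005, 0, 0, 0, 0], [0, 0, 0.001, 0, 0, 0, 0], [0, 0, 0.0015, 0, 0, 0, 0], [0, 0, 0.002, 0, 0, 0, 0], [0, 0, 0.002, 0, 0, 0, 0], [0, 0, 0.002, 0, 0, 0, 0], [0, 0, 0.002, 0, 0, 0, 0], [0, 0, 0.002, 0, 0, 0, 0]],
  ],
)

```text
clock: 6.3
eef_pos: [0.5039, 0.2549, 0.0771]
eef_rot: [[-0.2, 0.98, 0.0], [0.98, 0.2, 0.0], [0.0, 0.0, -1.0]]
wrist_force: [0.1, -0.1, -0.2]
opening: 0.0
gripper_force: 0.0
```

There's no contact at a nominal tip height of 60 mm, which isn't what I expected, so I'll look.

```bash
python3 - <<'E'
from h import *
s=imaging.grab_frame("scene");t=imaging.grab_frame("top");o=manip.get_obs()
im=np.zeros((400,800,3),np.uint8)
im[:,:400]=cv2.resize(s["frame"][90:190,170:270],(400,400),interpolation=2);im[:,400:]=cv2.resize(t["frame"][140:220,90:170],(400,400),interpolation=2)
cv2.imwrite("pics/b.png",im[:,:,::-1])
p=o["eef_pos"];print(o["wrist_force"],proj(s,p-[0,0,.017]),proj(s,p),proj(s,[.504,.255,.052]))
E
```

```text
[0.13837787 0.93313548 0.00948873] (np.float64(212.99181664065702), np.float64(133.80808777908834)) (np.float64(212.77184013401063), np.float64(128.9035765136882)) (np.float64(213.09799223927885), np.float64(136.08034209704806))
```

View pics/b.png

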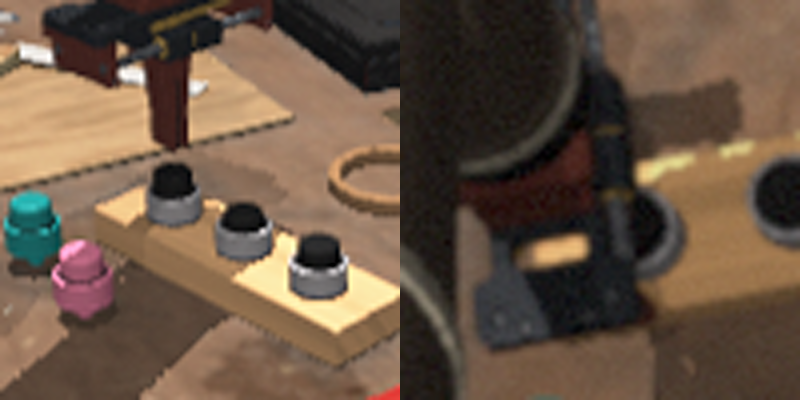

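The fingertips end at about (212.5,127), with the plug top centred near (213,133). The closed tips are still well above the rubber, so I'll keep feeling downward in small steps.

Emit:
jog_arm(
  increments=[
    [[0, 0, 0.0005, 0, 0, 0, 0], [0, 0, 0.001, 0, 0, 0, 0], [0, 0, 0.0015, 0, 0, 0, 0], [0, 0, 0.002, 0, 0, 0, 0], [0, 0, 0.0025, 0, 0, 0, 0], [0, 0, 0.003, 0, 0, 0, 0], [0, 0, 0.003, 0, 0, 0, 0], [0, 0, 0.003, 0, 0, 0, 0]],
  ],
)

```text
clock: 7.07
eef_pos: [0.5039, 0.2548, 0.074]
eef_rot: [[-0.2, 0.98, -0.0], [0.98, 0.2, -0.0], [-0.0, -0.0, -1.0]]
wrist_force: [-0.5, -1.4, -0.2]
opening: 0.008
gripper_force: 0.0
```

Emit:
jog_arm(
  increments=[
    [[0, 0, 0.0005, 0, 0, 0, 0], [0, 0, 0.001, 0, 0, 0, 0], [0, 0, 0.0015, 0, 0, 0, 0], [0, 0, 0.002, 0, 0, 0, 0], [0, 0, 0.0025, 0, 0, 0, 0], [0, 0, 0.003, 0, 0, 0, 0], [0, 0, 0.003, 0, 0, 0, 0], [0, 0, 0.003, 0, 0, 0, 0]],
  ],
)

```text
clock: 7.73
eef_pos: [0.5038, 0.2548, 0.071]
eef_rot: [[-0.2, 0.98, -0.0], [0.98, 0.2, -0.0], [-0.0, -0.0, -1.0]]
wrist_force: [0.4, 1.0, -0.4]
opening: 0.001
gripper_force: 0.0
```

```bash
python3 - <<'E'
from h import *
s=imaging.grab_frame("scene");t=imaging.grab_frame("top");o=manip.get_obs();p=o["eef_pos"];print(p,o["wrist_force"])
im=np.zeros((400,800,3),np.uint8)
im[:,:400]=cv2.resize(s["frame"][90:190,170:270],(400,400),interpolation=2);im[:,400:]=cv2.resize(t["frame"][130:230,90:190],(400,400),interpolation=2)
cv2.imwrite("pics/c.png",im[:,:,::-1])
for q in(p-[0,0,.017],p,p+[0,0,.1]):print(proj(s,q),proj(t,q))
E
```

```text
[0.50390959 0.25484376 0.07108425] [0.24117976 0.25758956 0.49859134]
(np.float64(213.07227502883714), np.float64(135.51402681384988)) (np.float64(135.50227334189992), np.float64(185.16548625406068))
(np.float64(212.853520074543), np.float64(130.63607209356724)) (np.float64(133.72745232455287), np.float64(183.3755924419919))
(np.float64(211.49511583216702), np.float64(100.3454009289672)) (np.float64(122.08711296866517), np.float64(171.63639666966097))
```

View pics/c.png

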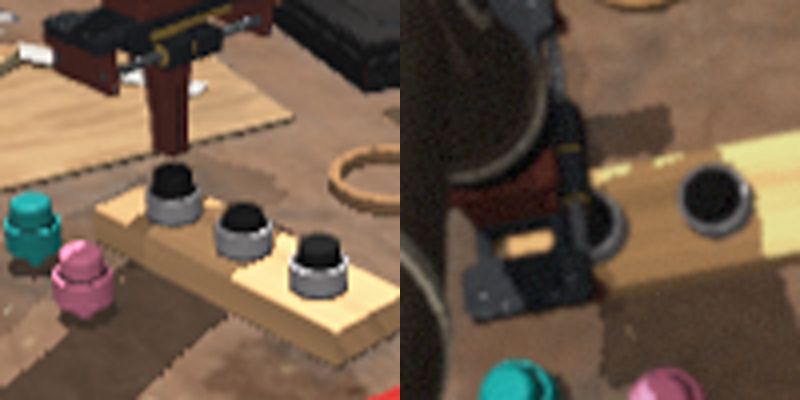

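```bash
python3 - <<'E'
from h import *
s=imaging.grab_frame("scene");t=imaging.grab_frame("top");o=manip.get_obs();p=o["eef_pos"];R=o["eef_rot"]
for a,b in(((131.7,180),(207.5,105)),((132.5,167),(221,97.5))):
    q,e=tri(t,a,s,b);print(q,e,R.T@(q-p))
c,d=ray(s,212.5,128.5);print([ (z,R.T@(onz(s,212.5,128.5,z)-p)) for z in(.054,.066,.078)])
E
```

```text
[0.4824474  0.23482098 0.16908207] 0.007039811537252428 [-0.01530425 -0.02499642 -0.09801692]
[0.51433198 0.22660525 0.18638375] 0.009893961223382524 [-0.0297208   0.00460655 -0.1153172 ]
[(0.054, array([0.03777457, 0.03203219, 0.01707004])), (0.066, array([0.01952421, 0.01604624, 0.00506858])), (0.078, array([ 1.27385452e-03,  6.03009229e-05, -6.93288363e-03]))]
```

The tip ray gives a clean fit at tool (0, 0, −7 mm), so the closed tips are set back and about 15 mm above the rubber. I'll continue down.

Emit:
jog_arm(
  increments=[
    [[0, 0, 0.001, 0, 0, 0, 0], [0, 0, 0.002, 0, 0, 0, 0], [0, 0, 0.003, 0, 0, 0, 0], [0, 0, 0.004, 0, 0, 0, 0], [0, 0, 0.005, 0, 0, 0, 0], [0, 0, 0.006, 0, 0, 0, 0], [0, 0, 0.006, 0, 0, 0, 0], [0, 0, 0.006, 0, 0, 0, 0]],
  ],
)

```text
clock: 8.6
eef_pos: [0.5038, 0.2548, 0.065]
eef_rot: [[-0.2, 0.98, -0.0], [0.98, 0.2, -0.0], [-0.0, -0.0, -1.0]]
wrist_force: [0.0, -0.1, -0.5]
opening: 0.008
gripper_force: 0.0
```

Emit:
jog_arm(
  increments=[
    [[0, 0, 0.0005, 0, 0, 0, 0], [0, 0, 0.001, 0, 0, 0, 0], [0, 0, 0.0015, 0, 0, 0, 0], [0, 0, 0.002, 0, 0, 0, 0], [0, 0, 0.002, 0, 0, 0, 0], [0, 0, 0.002, 0, 0, 0, 0], [0, 0, 0.002, 0, 0, 0, 0], [0, 0, 0.002, 0, 0, 0, 0]],
  ],
)

```text
clock: 9.27
eef_pos: [0.5039, 0.2548, 0.0631]
eef_rot: [[-0.2, 0.98, 0.0], [0.98, 0.2, 0.0], [0.0, 0.0, -1.0]]
wrist_force: [0.1, -0.1, -0.5]
opening: 0.004
gripper_force: 0.0
```

Emit:
jog_arm(
  increments=[
    [[0, 0, 0.0005, 0, 0, 0, 0], [0, 0, 0.001, 0, 0, 0, 0], [0, 0, 0.0015, 0, 0, 0, 0], [0, 0, 0.002, 0, 0, 0, 0], [0, 0, 0.002, 0, 0, 0, 0], [0, 0, 0.002, 0, 0, 0, 0], [0, 0, 0.002, 0, 0, 0, 0], [0, 0, 0.002, 0, 0, 0, 0]],
  ],
)

```text
clock: 9.93
eef_pos: [0.5039, 0.2548, 0.0611]
eef_rot: [[-0.2, 0.98, 0.0], [0.98, 0.2, -0.0], [-0.0, 0.0, -1.0]]
wrist_force: [-0.4, -0.5, 0.3]
opening: 0.011
gripper_force: 0.0
```

Emit:
jog_arm(
  increments=[
    [[0, 0, 0.0005, 0, 0, 0, 0], [0, 0, 0.001, 0, 0, 0, 0], [0, 0, 0.0015, 0, 0, 0, 0], [0, 0, 0.002, 0, 0, 0, 0], [0, 0, 0.002, 0, 0, 0, 0], [0, 0, 0.002, 0, 0, 0, 0], [0, 0, 0.002, 0, 0, 0, 0], [0, 0, 0.002, 0, 0, 0, 0]],
  ],
)

```text
clock: 10.6
eef_pos: [0.5039, 0.2548, 0.0591]
eef_rot: [[-0.2, 0.98, 0.0], [0.98, 0.2, 0.0], [0.0, 0.0, -1.0]]
wrist_force: [-0.4, -0.1, -0.5]
opening: 0.006
gripper_force: 0.0
```

```bash
python3 - <<'E'
from h import *
s=imaging.grab_frame("scene");o=manip.get_obs();p=o["eef_pos"];print(p,o["wrist_force"],proj(s,p),proj(s,p-[0,0,.017]))
im=cv2.resize(s["frame"][85:165,173:253],(480,480),interpolation=2)
cv2.imwrite("pics/d.png",im[:,:,::-1])
E
```

```text
[0.50385474 0.25483215 0.05903554] [-0.1612417   0.65518356  0.031807  ] (np.float64(212.9957349143635), np.float64(134.10694078577836)) (np.float64(213.2122312928438), np.float64(138.93224919497433))
```

View pics/d.png

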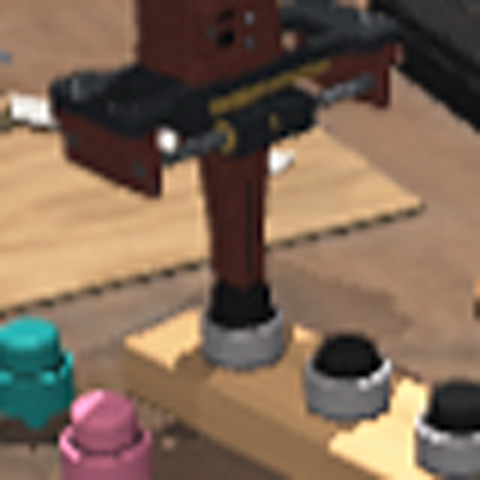

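The fingertips, at (240,287) in the crop, are now just above the plug, so contact is close.

Emit:
jog_arm(
  increments=[
    [[0, 0, 0.0005, 0, 0, 0, 0], [0, 0, 0.001, 0, 0, 0, 0], [0, 0, 0.0015, 0, 0, 0, 0], [0, 0, 0.002, 0, 0, 0, 0], [0, 0, 0.002, 0, 0, 0, 0], [0, 0, 0.002, 0, 0, 0, 0], [0, 0, 0.002, 0, 0, 0, 0], [0, 0, 0.002, 0, 0, 0, 0]],
  ],
)

```text
clock: 11.32
eef_pos: [0.5039, 0.2548, 0.0572]
eef_rot: [[-0.2, 0.98, 0.0], [0.98, 0.2, 0.0], [0.0, 0.0, -1.0]]
wrist_force: [-1.4, -0.1, 2.5]
opening: 0.004
gripper_force: 1.5
```

Emit:
jog_arm(
  increments=[
    [[0, 0, 0.0005, 0, 0, 0, 0], [0, 0, 0.001, 0, 0, 0, 0], [0, 0, 0.0015, 0, 0, 0, 0], [0, 0, 0.002, 0, 0, 0, 0], [0, 0, 0.002, 0, 0, 0, 0], [0, 0, 0.002, 0, 0, 0, 0], [0, 0, 0.002, 0, 0, 0, 0], [0, 0, 0.002, 0, 0, 0, 0]],
  ],
)

```text
clock: 11.98
eef_pos: [0.5039, 0.2549, 0.0551]
eef_rot: [[-0.2, 0.98, 0.0], [0.98, 0.2, 0.0], [0.0, 0.0, -1.0]]
wrist_force: [-0.4, 0.0, 3.0]
opening: 0.002
gripper_force: 1.8
```

Emit:
jog_arm(
  increments=[
    [[0, 0, 0.0005, 0, 0, 0, 0], [0, 0, 0.001, 0, 0, 0, 0], [0, 0, 0.0015, 0, 0, 0, 0], [0, 0, 0.0015, 0, 0, 0, 0], [0, 0, 0.0015, 0, 0, 0, 0], [0, 0, 0.0015, 0, 0, 0, 0], [0, 0, 0.0015, 0, 0, 0, 0], [0, 0, 0.0015, 0, 0, 0, 0]],
  ],
)

```text
clock: 12.65
eef_pos: [0.5039, 0.2549, 0.0536]
eef_rot: [[-0.2, 0.98, 0.0], [0.98, 0.2, 0.0], [0.0, 0.0, -1.0]]
wrist_force: [-0.7, 0.0, 4.4]
opening: 0.008
gripper_force: 2.1
```

Emit:
jog_arm(
  increments=[
    [[0, 0, 0.0005, 0, 0, 0, 0], [0, 0, 0.001, 0, 0, 0, 0], [0, 0, 0.001, 0, 0, 0, 0], [0, 0, 0.001, 0, 0, 0, 0], [0, 0, 0.001, 0, 0, 0, 0], [0, 0, 0.001, 0, 0, 0, 0], [0, 0, 0.001, 0, 0, 0, 0], [0, 0, 0.001, 0, 0, 0, 0]],
  ],
)

```text
clock: 13.32
eef_pos: [0.5039, 0.2548, 0.0526]
eef_rot: [[-0.2, 0.98, 0.0], [0.98, 0.2, 0.0], [0.0, 0.0, -1.0]]
wrist_force: [-0.7, 0.5, 4.8]
opening: 0.001
gripper_force: 2.3
```

This one is soft: 4.7 N at about 5 mm, with onset near TCP z 0.0573. I'll finish the 6 mm and hold, then lift and go to the middle foot.

Emit:
jog_arm(
  increments=[
    [[0, 0, 0.0005, 0, 0, 0, 0], [0, 0, 0.001, 0, 0, 0, 0], [0, 0, 0.001, 0, 0, 0, 0], [0, 0, 0.001, 0, 0, 0, 0], [0, 0, 0.001, 0, 0, 0, 0], [0, 0, 0.001, 0, 0, 0, 0], [0, 0, 0.001, 0, 0, 0, 0], [0, 0, 0.001, 0, 0, 0, 0]],
  ],
)

```text
clock: 13.98
eef_pos: [0.5039, 0.2548, 0.0515]
eef_rot: [[-0.2, 0.98, 0.0], [0.98, 0.2, 0.0], [0.0, 0.0, -1.0]]
wrist_force: [-0.5, -0.1, 5.3]
opening: 0.006
gripper_force: 2.5
```

Emit:
jog_arm(
  increments=[
    [[0, 0, 0, 0, 0, 0, 0], [0, 0, -0.007, 0, 0, 0, 0], [0, 0, -0.016, 0, 0, 0, 0], [-0.005, 0, -0.0235, 0, 0, 0, 0], [-0.025, 0, -0.0235, 0, 0, 0, 0], [-0.05, 0, -0.0235, 0, 0, 0, 0], [-0.07, 0, -0.0235, 0, 0, 0, 0], [-0.078, 0, -0.0235, 0, 0, 0, 0]],
  ],
)

```text
clock: 14.65
eef_pos: [0.52, 0.1746, 0.0757]
eef_rot: [[-0.196, 0.981, 0.0], [0.981, 0.196, -0.001], [-0.001, 0.0, -1.0]]
wrist_force: [0.6, 0.0, 0.8]
opening: 0.005
gripper_force: 0.0
```

Emit:
jog_arm(
  increments=[
    [[0, 0, 0, 0, 0, 0, 0], [0, 0, 0.002, 0, 0, 0, 0], [0, 0, 0.005, 0, 0, 0, 0], [0, 0, 0.008, 0, 0, 0, 0], [0, 0, 0.01, 0, 0, 0, 0], [0, 0, 0.01, 0, 0, 0, 0], [0, 0, 0.01, 0, 0, 0, 0], [0, 0, 0.01, 0, 0, 0, 0]],
  ],
)

```text
clock: 15.32
eef_pos: [0.5194, 0.1786, 0.065]
eef_rot: [[-0.2, 0.98, -0.0], [0.98, 0.2, -0.0], [-0.0, -0.0, -1.0]]
wrist_force: [0.5, 0.6, -0.3]
opening: 0.003
gripper_force: 0.0
```

Emit:
jog_arm(
  increments=[
    [[0, 0, 0.0005, 0, 0, 0, 0], [0, 0, 0.001, 0, 0, 0, 0], [0, 0, 0.0015, 0, 0, 0, 0], [0, 0, 0.002, 0, 0, 0, 0], [0, 0, 0.0025, 0, 0, 0, 0], [0, 0, 0.003, 0, 0, 0, 0], [0, 0, 0.003, 0, 0, 0, 0], [0, 0, 0.003, 0, 0, 0, 0]],
  ],
)

```text
clock: 15.98
eef_pos: [0.5194, 0.1784, 0.062]
eef_rot: [[-0.2, 0.98, -0.0], [0.98, 0.2, 0.0], [0.0, -0.0, -1.0]]
wrist_force: [0.5, 0.1, 0.1]
opening: 0.006
gripper_force: 0.0
```

Emit:
jog_arm(
  increments=[
    [[0, 0, 0.0005, 0, 0, 0, 0], [0, 0, 0.001, 0, 0, 0, 0], [0, 0, 0.0015, 0, 0, 0, 0], [0, 0, 0.002, 0, 0, 0, 0], [0, 0, 0.0025, 0, 0, 0, 0], [0, 0, 0.0025, 0, 0, 0, 0], [0, 0, 0.0025, 0, 0, 0, 0], [0, 0, 0.0025, 0, 0, 0, 0]],
  ],
)

```text
clock: 16.65
eef_pos: [0.5195, 0.1784, 0.0595]
eef_rot: [[-0.2, 0.98, 0.0], [0.98, 0.2, -0.0], [-0.0, 0.0, -1.0]]
wrist_force: [-0.2, 0.5, -0.3]
opening: 0.006
gripper_force: 0.0
```

Emit:
jog_arm(
  increments=[
    [[0, 0, 0.0005, 0, 0, 0, 0], [0, 0, 0.001, 0, 0, 0, 0], [0, 0, 0.0015, 0, 0, 0, 0], [0, 0, 0.002, 0, 0, 0, 0], [0, 0, 0.0025, 0, 0, 0, 0], [0, 0, 0.0025, 0, 0, 0, 0], [0, 0, 0.0025, 0, 0, 0, 0], [0, 0, 0.0025, 0, 0, 0, 0]],
  ],
)

```text
clock: 17.32
eef_pos: [0.5195, 0.1784, 0.057]
eef_rot: [[-0.2, 0.98, -0.0], [0.98, 0.2, 0.0], [0.0, -0.0, -1.0]]
wrist_force: [-0.2, -0.8, -0.2]
opening: 0.007
gripper_force: 0.0
```

Emit:
jog_arm(
  increments=[
    [[0, 0, 0.0005, 0, 0, 0, 0], [0, 0, 0.001, 0, 0, 0, 0], [0, 0, 0.0015, 0, 0, 0, 0], [0, 0, 0.002, 0, 0, 0, 0], [0, 0, 0.0025, 0, 0, 0, 0], [0, 0, 0.0025, 0, 0, 0, 0], [0, 0, 0.0025, 0, 0, 0, 0], [0, 0, 0.0025, 0, 0, 0, 0]],
  ],
)

```text
clock: 17.98
eef_pos: [0.5195, 0.1784, 0.0545]
eef_rot: [[-0.2, 0.98, 0.0], [0.98, 0.2, -0.0], [-0.0, 0.0, -1.0]]
wrist_force: [0.2, 0.2, -0.2]
opening: 0.0
gripper_force: 0.0
```

Emit:
jog_arm(
  increments=[
    [[0, 0, 0.0005, 0, 0, 0, 0], [0, 0, 0.001, 0, 0, 0, 0], [0, 0, 0.0015, 0, 0, 0, 0], [0, 0, 0.002, 0, 0, 0, 0], [0, 0, 0.002, 0, 0, 0, 0], [0, 0, 0.002, 0, 0, 0, 0], [0, 0, 0.002, 0, 0, 0, 0], [0, 0, 0.002, 0, 0, 0, 0]],
  ],
)

```text
clock: 18.65
eef_pos: [0.5195, 0.1784, 0.0526]
eef_rot: [[-0.2, 0.98, 0.0], [0.98, 0.2, 0.0], [0.0, 0.0, -1.0]]
wrist_force: [-0.5, 0.4, 0.1]
opening: 0.005
gripper_force: 0.0
```

Emit:
jog_arm(
  increments=[
    [[0, 0, 0.0005, 0, 0, 0, 0], [0, 0, 0.001, 0, 0, 0, 0], [0, 0, 0.0015, 0, 0, 0, 0], [0, 0, 0.002, 0, 0, 0, 0], [0, 0, 0.002, 0, 0, 0, 0], [0, 0, 0.002, 0, 0, 0, 0], [0, 0, 0.002, 0, 0, 0, 0], [0, 0, 0.002, 0, 0, 0, 0]],
  ],
)

```text
clock: 19.32
eef_pos: [0.5195, 0.1784, 0.0507]
eef_rot: [[-0.2, 0.98, 0.0], [0.98, 0.2, 0.0], [0.0, 0.0, -1.0]]
wrist_force: [-0.9, 0.4, 3.5]
opening: 0.003
gripper_force: 1.7
```

Emit:
jog_arm(
  increments=[
    [[0, 0, 0.0005, 0, 0, 0, 0], [0, 0, 0.001, 0, 0, 0, 0], [0, 0, 0.0015, 0, 0, 0, 0], [0, 0, 0.002, 0, 0, 0, 0], [0, 0, 0.002, 0, 0, 0, 0], [0, 0, 0.002, 0, 0, 0, 0], [0, 0, 0.002, 0, 0, 0, 0], [0, 0, 0.002, 0, 0, 0, 0]],
  ],
)

```text
clock: 19.98
eef_pos: [0.5195, 0.1784, 0.0486]
eef_rot: [[-0.2, 0.98, 0.0], [0.98, 0.2, 0.0], [0.0, 0.0, -1.0]]
wrist_force: [-0.6, 0.9, 5.1]
opening: 0.004
gripper_force: 2.5
```

The middle foot is medium at about 0.78 N/mm, with onset at z 0.0512. I'll complete the 6 mm and hold, then move to the right foot.

Emit:
jog_arm(
  increments=[
    [[0, 0, 0.001, 0, 0, 0, 0], [0, 0, 0.002, 0, 0, 0, 0], [0, 0, 0.003, 0, 0, 0, 0], [0, 0, 0.0034, 0, 0, 0, 0], [0, 0, 0.0034, 0, 0, 0, 0], [0, 0, 0.0034, 0, 0, 0, 0], [0, 0, 0.0034, 0, 0, 0, 0], [0, 0, 0.0034, 0, 0, 0, 0]],
  ],
)

```text
clock: 20.65
eef_pos: [0.5196, 0.1784, 0.0454]
eef_rot: [[-0.2, 0.98, 0.0], [0.98, 0.2, 0.0], [0.0, 0.0, -1.0]]
wrist_force: [-1.1, -0.6, 7.7]
opening: 0.007
gripper_force: 3.8
```

Emit:
jog_arm(
  increments=[
    [[0, 0, 0, 0, 0, 0, 0], [0, 0, -0.008, 0, 0, 0, 0], [0, 0, -0.02, 0, 0, 0, 0], [-0.005, 0, -0.03, 0, 0, 0, 0], [-0.025, 0, -0.03, 0, 0, 0, 0], [-0.05, 0, -0.03, 0, 0, 0, 0], [-0.07, 0, -0.03, 0, 0, 0, 0], [-0.078, 0, -0.03, 0, 0, 0, 0]],
  ],
)

```text
clock: 21.32
eef_pos: [0.5357, 0.0983, 0.0762]
eef_rot: [[-0.196, 0.981, 0.001], [0.981, 0.196, -0.001], [-0.001, 0.001, -1.0]]
wrist_force: [-0.1, 0.3, -0.2]
opening: 0.006
gripper_force: 0.0
```

Emit:
jog_arm(
  increments=[
    [[0, 0, 0, 0, 0, 0, 0], [0, 0, 0.003, 0, 0, 0, 0], [0, 0, 0.007, 0, 0, 0, 0], [0, 0, 0.011, 0, 0, 0, 0], [0, 0, 0.013, 0, 0, 0, 0], [0, 0, 0.015, 0, 0, 0, 0], [0, 0, 0.015, 0, 0, 0, 0], [0, 0, 0.015, 0, 0, 0, 0]],
  ],
)

```text
clock: 21.98
eef_pos: [0.5349, 0.1022, 0.0599]
eef_rot: [[-0.2, 0.98, -0.0], [0.98, 0.2, -0.0], [-0.0, -0.0, -1.0]]
wrist_force: [-0.3, 0.4, 0.2]
opening: 0.005
gripper_force: 0.0
```

Emit:
jog_arm(
  increments=[
    [[0, 0, 0.0005, 0, 0, 0, 0], [0, 0, 0.001, 0, 0, 0, 0], [0, 0, 0.0015, 0, 0, 0, 0], [0, 0, 0.002, 0, 0, 0, 0], [0, 0, 0.002, 0, 0, 0, 0], [0, 0, 0.002, 0, 0, 0, 0], [0, 0, 0.002, 0, 0, 0, 0], [0, 0, 0.002, 0, 0, 0, 0]],
  ],
)

```text
clock: 22.65
eef_pos: [0.535, 0.1019, 0.0582]
eef_rot: [[-0.2, 0.98, 0.0], [0.98, 0.2, 0.0], [0.0, 0.0, -1.0]]
wrist_force: [-0.8, 0.2, -0.2]
opening: 0.005
gripper_force: 0.0
```

Emit:
jog_arm(
  increments=[
    [[0, 0, 0.0005, 0, 0, 0, 0], [0, 0, 0.001, 0, 0, 0, 0], [0, 0, 0.0015, 0, 0, 0, 0], [0, 0, 0.002, 0, 0, 0, 0], [0, 0, 0.002, 0, 0, 0, 0], [0, 0, 0.002, 0, 0, 0, 0], [0, 0, 0.002, 0, 0, 0, 0], [0, 0, 0.002, 0, 0, 0, 0]],
  ],
)

```text
clock: 23.32
eef_pos: [0.535, 0.102, 0.0562]
eef_rot: [[-0.2, 0.98, 0.0], [0.98, 0.2, 0.0], [0.0, 0.0, -1.0]]
wrist_force: [0.7, -1.2, -0.2]
opening: 0.006
gripper_force: 0.0
```

Emit:
jog_arm(
  increments=[
    [[0, 0, 0.0005, 0, 0, 0, 0], [0, 0, 0.001, 0, 0, 0, 0], [0, 0, 0.0015, 0, 0, 0, 0], [0, 0, 0.002, 0, 0, 0, 0], [0, 0, 0.002, 0, 0, 0, 0], [0, 0, 0.002, 0, 0, 0, 0], [0, 0, 0.002, 0, 0, 0, 0], [0, 0, 0.002, 0, 0, 0, 0]],
  ],
)

```text
clock: 23.98
eef_pos: [0.5351, 0.102, 0.0543]
eef_rot: [[-0.2, 0.98, 0.0], [0.98, 0.2, 0.0], [0.0, 0.0, -1.0]]
wrist_force: [-2.0, 0.3, 4.3]
opening: 0.003
gripper_force: 2.3
```

Emit:
jog_arm(
  increments=[
    [[0, 0, 0.0005, 0, 0, 0, 0], [0, 0, 0.001, 0, 0, 0, 0], [0, 0, 0.0015, 0, 0, 0, 0], [0, 0, 0.002, 0, 0, 0, 0], [0, 0, 0.002, 0, 0, 0, 0], [0, 0, 0.002, 0, 0, 0, 0], [0, 0, 0.002, 0, 0, 0, 0], [0, 0, 0.002, 0, 0, 0, 0]],
  ],
)

```text
clock: 24.65
eef_pos: [0.5352, 0.102, 0.0525]
eef_rot: [[-0.2, 0.98, 0.0], [0.98, 0.2, 0.0], [0.0, 0.0, -1.0]]
wrist_force: [-1.1, -0.1, 9.0]
opening: 0.001
gripper_force: 4.1
```

The right foot is clearly the firmest at about 2 N/mm, with onset at z 0.0551. I'll finish the squeeze and hold, lift, and open the jaws.

Emit:
jog_arm(
  increments=[
    [[0, 0, 0.001, 0, 0, 0, 0], [0, 0, 0.002, 0, 0, 0, 0], [0, 0, 0.003, 0, 0, 0, 0], [0, 0, 0.0037, 0, 0, 0, 0], [0, 0, 0.0037, 0, 0, 0, 0], [0, 0, 0.0037, 0, 0, 0, 0], [0, 0, 0.0037, 0, 0, 0, 0], [0, 0, 0.0037, 0, 0, 0, 0]],
  ],
)

```text
clock: 25.32
eef_pos: [0.5354, 0.102, 0.0495]
eef_rot: [[-0.199, 0.98, 0.001], [0.98, 0.199, 0.001], [0.001, 0.001, -1.0]]
wrist_force: [-2.9, -0.7, 15.3]
opening: 0.006
gripper_force: 7.4
```

Emit:
jog_arm(
  increments=[
    [[0, 0, 0, 0, 0, 0, 0], [0, 0, -0.008, 0, 0, 0, 0], [0, 0, -0.02, 0, 0, 0, 0.02], [0, 0, -0.035, 0, 0, 0, 0.06], [0, 0, -0.045, 0, 0, 0, 0.06], [0, 0, -0.05, 0, 0, 0, 0.06], [0, 0, -0.05, 0, 0, 0, 0.06], [0, 0, -0.05, 0, 0, 0, 0.06]],
  ],
)

```text
clock: 25.98
eef_pos: [0.5349, 0.102, 0.0982]
eef_rot: [[-0.2, 0.98, -0.0], [0.98, 0.2, 0.0], [0.0, 0.0, -1.0]]
wrist_force: [-0.1, -0.3, -0.5]
opening: 0.421
gripper_force: 0.0
```

```bash
python3 - <<'E'
from h import *
s=imaging.grab_frame("scene");t=imaging.grab_frame("top");o=manip.get_obs();p=o["eef_pos"];R=o["eef_rot"];print(p,o["wrist_force"],o["opening"])
for y in(-.03,.03):
  for z in(.017,0,-.012):print(y,z,proj(s,p+R@[0,y,z]),proj(t,p+R@[0,y,z]))
im=np.zeros((540,800,3),np.uint8)
im[:,:540]=cv2.resize(s["frame"][85:175,205:295],(540,540),interpolation=2);im[:260,540:]=cv2.resize(t["frame"][130:195,165:230],(260,260),interpolation=2)
cv2.imwrite("pics/e.png",im[:,:,::-1])
E
```

```text
[0.53451689 0.1018991  0.09769002] [-0.68379733 -0.2368108   0.10203706] 0.5142872205756367
-0.03 0.017 (np.float64(241.98401399275556), np.float64(148.55229499320052)) (np.float64(200.0406367700198), np.float64(181.9201627104848))
-0.03 0 (np.float64(241.9930798890613), np.float64(143.25600393326562)) (np.float64(199.22592540314344), np.float64(180.0288167309821))
-0.03 -0.012 (np.float64(241.99957315683227), np.float64(139.46264088503148)) (np.float64(198.63538685775583), np.float64(178.6578861794146))
0.03 0.017 (np.float64(256.24318752698326), np.float64(141.4079814343355)) (np.float64(195.69555466184818), np.float64(158.1465433210276))
0.03 0 (np.float64(256.36984089168567), np.float64(136.22294825686234)) (np.float64(194.82420737483454), np.float64(155.91323283533995))
0.03 -0.012 (np.float64(256.46051144995465), np.float64(132.51100697563814)) (np.float64(194.19282548307515), np.float64(154.29496670844105))
```

View pics/e.png

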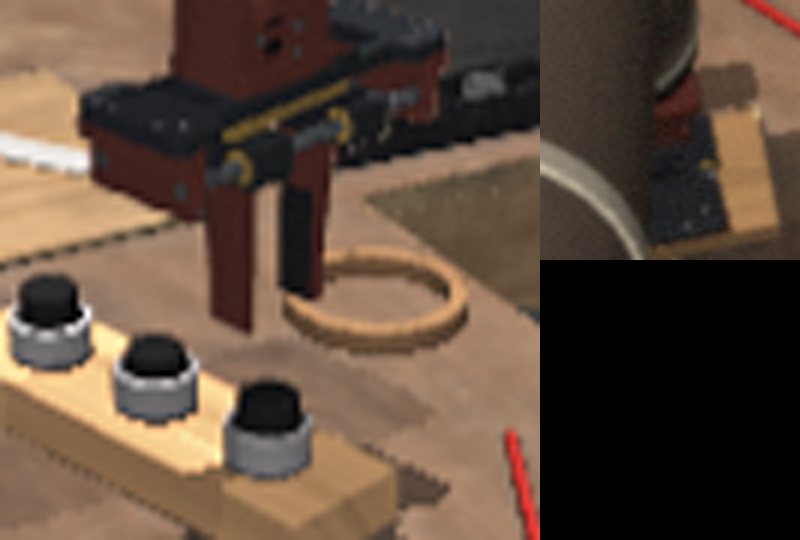

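The image shows straight-sliding jaws. The near fingertip is at crop (232,326), which is pixel (243.5,139), so the tips sit about 12 mm behind the reported TCP. That agrees with the touch contacts. To grasp with tips at about z 0.034 I need TCP ≈ 0.022.

Emit:
jog_arm(
  increments=[
    [[0, 0, 0, 0, 0, 0, 0.064], [0, 0, 0.005, 0, 0, 0, 0.064], [0, 0, 0.015, 0, 0, 0, 0.064], [0, 0, 0.027, 0, 0, 0, 0.064], [0, 0, 0.039, 0, 0, 0, 0.064], [0, 0, 0.049, 0, 0, 0, 0.064], [0, 0, 0.055, 0, 0, 0, 0.064], [0, 0, 0.057, 0, 0, 0, 0.064]],
  ],
)

```text
clock: 26.75
eef_pos: [0.5341, 0.1017, 0.0398]
eef_rot: [[-0.2, 0.98, -0.002], [0.98, 0.2, -0.001], [-0.0, -0.002, -1.0]]
wrist_force: [-0.1, 0.5, -0.1]
opening: 0.728
gripper_force: 0.0
```

Emit:
jog_arm(
  increments=[
    [[0, 0, 0.002, 0, 0, 0, 0.064], [0, 0, 0.005, 0, 0, 0, 0.064], [0, 0, 0.008, 0, 0, 0, 0.064], [0, 0, 0.011, 0, 0, 0, 0.064], [0, 0, 0.014, 0, 0, 0, 0.064], [0, 0, 0.016, 0, 0, 0, 0.064], [0, 0, 0.0165, 0, 0, 0, 0.064], [0, 0, 0.0165, 0, 0, 0, 0.064]],
  ],
)

```text
clock: 27.42
eef_pos: [0.5349, 0.1019, 0.0248]
eef_rot: [[-0.2, 0.98, -0.0], [0.98, 0.2, -0.0], [-0.0, -0.0, -1.0]]
wrist_force: [0.1, 0.2, -0.4]
opening: 0.729
gripper_force: 0.0
```

Emit:
jog_arm(
  increments=[
    [[0, 0, 0.001, 0, 0, 0, 0.06], [0, 0, 0.002, 0, 0, 0, 0.055], [0, 0, 0.002, 0, 0, 0, 0.05], [0, 0, 0.002, 0, 0, 0, 0.047], [0, 0, 0.002, 0, 0, 0, 0.044], [0, 0, 0.002, 0, 0, 0, 0.042], [0, 0, 0.002, 0, 0, 0, 0.04], [0, 0, 0.002, 0, 0, 0, 0.038]],
  ],
  squeeze=25,
)

```text
clock: 28.08
eef_pos: [0.5349, 0.1019, 0.023]
eef_rot: [[-0.2, 0.98, -0.0], [0.98, 0.2, 0.0], [0.0, -0.0, -1.0]]
wrist_force: [-0.2, -0.3, 0.5]
opening: 0.492
gripper_force: 25.0
```

Emit:
jog_arm(
  increments=[
    [[0, 0, 0, 0, 0, 0, 0.036], [0, 0, 0, 0, 0, 0, 0.036], [0, 0, -0.001, 0, 0, 0, 0.036], [0, 0, -0.002, 0, 0, 0, 0.036], [0, 0, -0.003, 0, 0, 0, 0.036], [0, 0, -0.004, 0, 0, 0, 0.036], [0, 0, -0.004, 0, 0, 0, 0.036], [0, 0, -0.004, 0, 0, 0, 0.036]],
  ],
)

```text
clock: 28.75
eef_pos: [0.5351, 0.102, 0.027]
eef_rot: [[-0.2, 0.98, 0.0], [0.98, 0.2, 0.0], [0.0, 0.0, -1.0]]
wrist_force: [0.5, 0.1, -0.9]
opening: 0.493
gripper_force: 25.0
```

The foot is gripped at 43 mm opening, 25 N, and lifts freely; seated corresponds to TCP z 0.023. I'll lift it and carry it above the socket.

Emit:
jog_arm(
  increments=[
    [[0, 0, -0.01, 0, 0, 0, 0.036], [0, 0, -0.03, 0, 0, 0, 0.036], [0, 0, -0.055, 0, 0, 0, 0.036], [0, 0, -0.08, 0, 0, 0, 0.036], [-0.003, -0.002, -0.095, 0, 0, 0, 0.036], [-0.013, -0.007, -0.1, 0, 0, 0, 0.036], [-0.03, -0.015, -0.1, 0, 0, 0, 0.036], [-0.05, -0.025, -0.1, 0, 0, 0, 0.036]],
  ],
)

```text
clock: 29.42
eef_pos: [0.5203, 0.0478, 0.1273]
eef_rot: [[-0.202, 0.979, 0.001], [0.979, 0.202, 0.0], [0.0, 0.001, -1.0]]
wrist_force: [0.6, -0.8, -0.5]
opening: 0.491
gripper_force: 25.0
```

Emit:
jog_arm(
  increments=[
    [[-0.025, -0.013, 0, 0, 0, 0, 0.036], [-0.056, -0.028, 0, 0, 0, 0, 0.036], [-0.087, -0.044, 0, 0, 0, 0, 0.036], [-0.118, -0.06, 0, 0, 0, 0, 0.036], [-0.149, -0.075, 0, 0, 0, 0, 0.036], [-0.18, -0.091, 0, 0, 0, 0, 0.036], [-0.208, -0.105, 0, 0, 0, 0, 0.036], [-0.231, -0.117, 0, 0, 0, 0, 0.036]],
  ],
)

```text
clock: 30.08
eef_pos: [0.4499, -0.2046, 0.1268]
eef_rot: [[-0.197, 0.98, -0.001], [0.98, 0.197, -0.0], [-0.0, -0.001, -1.0]]
wrist_force: [-0.6, -0.5, -1.2]
opening: 0.492
gripper_force: 25.0
```

Emit:
jog_arm(
  increments=[
    [[-0.018, -0.009, 0, 0, 0, 0, 0.036], [-0.032, -0.016, 0, 0, 0, 0, 0.036], [-0.042, -0.021, 0, 0, 0, 0, 0.036], [-0.048, -0.024, 0, 0, 0, 0, 0.036], [-0.0503, -0.0254, 0, 0, 0, 0, 0.036], [-0.0503, -0.0254, 0, 0, 0, 0, 0.036], [-0.0503, -0.0254, 0, 0, 0, 0, 0.036], [-0.0503, -0.0254, 0, 0, 0, 0, 0.036]],
  ],
)

```text
clock: 30.75
eef_pos: [0.4373, -0.2552, 0.1268]
eef_rot: [[-0.201, 0.98, -0.0], [0.98, 0.201, 0.001], [0.001, -0.0, -1.0]]
wrist_force: [-0.1, 0.5, -1.4]
opening: 0.493
gripper_force: 25.0
```

```bash
python3 - <<'E'
from h import *
o=manip.get_obs();p=o["eef_pos"];R=o["eef_rot"];print(o["clock"],p,o["wrist_force"],o["opening"],R.T@(np.array([.4373,-.256,.063])-p))
E
```

```text
30.75 [ 0.43732373 -0.25520278  0.12680156] [-0.0606526   0.50408101 -1.40084074] 0.4932921473308788 [-0.00081064 -0.00017727  0.06380115]
```

Emit:
jog_arm(
  increments=[
    [[-0.0008, 0, 0.006, 0, 0, 0, 0.036], [-0.0008, 0, 0.018, 0, 0, 0, 0.036], [-0.0008, 0, 0.034, 0, 0, 0, 0.036], [-0.0008, 0, 0.05, 0, 0, 0, 0.036], [-0.0008, 0, 0.064, 0, 0, 0, 0.036], [-0.0008, 0, 0.074, 0, 0, 0, 0.036], [-0.0008, 0, 0.08, 0, 0, 0, 0.036], [-0.0008, 0, 0.081, 0, 0, 0, 0.036]],
  ],
)

```text
clock: 31.42
eef_pos: [0.4368, -0.2564, 0.0448]
eef_rot: [[-0.2, 0.98, -0.002], [0.98, 0.2, 0.001], [0.001, -0.002, -1.0]]
wrist_force: [0.5, 0.0, -1.1]
opening: 0.496
gripper_force: 25.0
```

Emit:
jog_arm(
  increments=[
    [[0, 0, 0, 0, 0, 0, 0.036], [0, 0, 0.001, 0, 0, 0, 0.036], [0, 0, 0.002, 0, 0, 0, 0.036], [0, 0, 0.003, 0, 0, 0, 0.036], [0, 0, 0.004, 0, 0, 0, 0.036], [0, 0, 0.004, 0, 0, 0, 0.036], [0, 0, 0.004, 0, 0, 0, 0.036], [0, 0, 0.004, 0, 0, 0, 0.036]],
  ],
)

```text
clock: 32.08
eef_pos: [0.4373, -0.2569, 0.042]
eef_rot: [[-0.2, 0.98, 0.0], [0.98, 0.2, -0.0], [-0.0, 0.0, -1.0]]
wrist_force: [-1.2, 0.5, -1.0]
opening: 0.491
gripper_force: 25.0
```

```bash
python3 - <<'E'
from h import *
s=imaging.grab_frame("scene");o=manip.get_obs();p=o["eef_pos"];print(p,o["wrist_force"])
im=cv2.resize(s["frame"][195:265,265:365],(800,560),interpolation=2)
cv2.imwrite("pics/f.png",im[:,:,::-1])
E
```

```text
[ 0.43730874 -0.25692399  0.04199081] [-0.47637461  0.54521765 -1.16067244]
```

View pics/f.png

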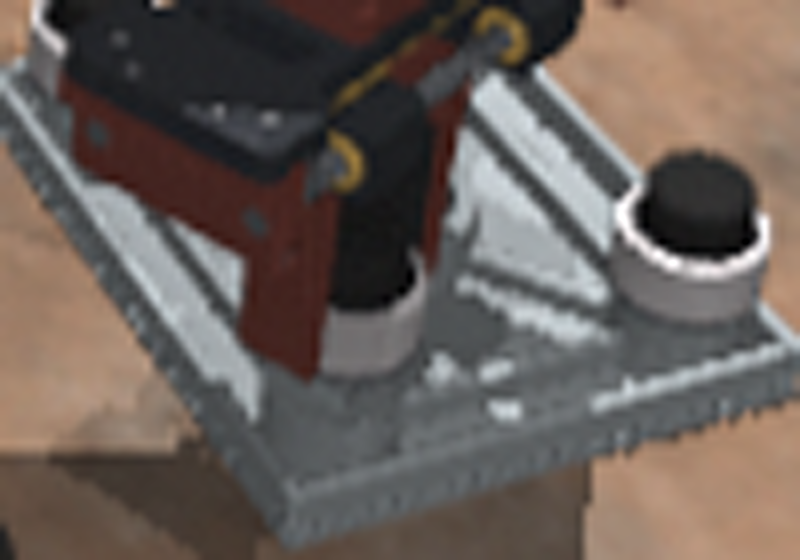

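The foot hangs just above the empty corner boss: the cup bottom is at crop (375,370) and the boss lies directly beneath. I'll lower it gently.

Emit:
jog_arm(
  increments=[
    [[0.0004, 0, 0.0005, 0, 0, 0, 0.036], [0.0004, 0, 0.001, 0, 0, 0, 0.036], [0.0004, 0, 0.0015, 0, 0, 0, 0.036], [0.0004, 0, 0.002, 0, 0, 0, 0.036], [0.0004, 0, 0.0025, 0, 0, 0, 0.036], [0.0004, 0, 0.0025, 0, 0, 0, 0.036], [0.0004, 0, 0.0025, 0, 0, 0, 0.036], [0.0004, 0, 0.0025, 0, 0, 0, 0.036]],
  ],
)

```text
clock: 32.8
eef_pos: [0.4372, -0.2565, 0.0394]
eef_rot: [[-0.2, 0.98, -0.0], [0.98, 0.2, 0.0], [0.0, -0.0, -1.0]]
wrist_force: [0.8, -0.2, -1.7]
opening: 0.5
gripper_force: 25.0
```

Emit:
jog_arm(
  increments=[
    [[0, 0, 0.0003, 0, 0, 0, 0.036], [0, 0, 0.0006, 0, 0, 0, 0.036], [0, 0, 0.0009, 0, 0, 0, 0.036], [0, 0, 0.0012, 0, 0, 0, 0.036], [0, 0, 0.0015, 0, 0, 0, 0.036], [0, 0, 0.0015, 0, 0, 0, 0.036], [0, 0, 0.0015, 0, 0, 0, 0.036], [0, 0, 0.0015, 0, 0, 0, 0.036]],
  ],
)

```text
clock: 33.47
eef_pos: [0.4372, -0.2565, 0.0379]
eef_rot: [[-0.2, 0.98, 0.0], [0.98, 0.2, -0.0], [-0.0, 0.0, -1.0]]
wrist_force: [0.1, -0.1, -1.2]
opening: 0.497
gripper_force: 25.0
```

Emit:
jog_arm(
  increments=[
    [[0, 0, 0.0003, 0, 0, 0, 0.036], [0, 0, 0.0006, 0, 0, 0, 0.036], [0, 0, 0.0009, 0, 0, 0, 0.036], [0, 0, 0.0012, 0, 0, 0, 0.036], [0, 0, 0.0012, 0, 0, 0, 0.036], [0, 0, 0.0012, 0, 0, 0, 0.036], [0, 0, 0.0012, 0, 0, 0, 0.036], [0, 0, 0.0012, 0, 0, 0, 0.036]],
  ],
)

```text
clock: 34.13
eef_pos: [0.4373, -0.2565, 0.0368]
eef_rot: [[-0.2, 0.98, 0.0], [0.98, 0.2, -0.0], [-0.0, 0.0, -1.0]]
wrist_force: [0.6, -0.2, -1.4]
opening: 0.49
gripper_force: 25.0
```

Emit:
jog_arm(
  increments=[
    [[0, 0, 0.0004, 0, 0, 0, 0.036], [0, 0, 0.0008, 0, 0, 0, 0.036], [0, 0, 0.0012, 0, 0, 0, 0.036], [0, 0, 0.0016, 0, 0, 0, 0.036], [0, 0, 0.002, 0, 0, 0, 0.036], [0, 0, 0.002, 0, 0, 0, 0.036], [0, 0, 0.002, 0, 0, 0, 0.036], [0, 0, 0.002, 0, 0, 0, 0.036]],
  ],
)

```text
clock: 34.8
eef_pos: [0.4372, -0.2565, 0.0347]
eef_rot: [[-0.2, 0.98, -0.0], [0.98, 0.2, 0.0], [0.0, -0.0, -1.0]]
wrist_force: [-0.1, 0.3, -1.9]
opening: 0.496
gripper_force: 25.0
```

Emit:
jog_arm(
  increments=[
    [[0, 0, 0.0004, 0, 0, 0, 0.036], [0, 0, 0.0008, 0, 0, 0, 0.036], [0, 0, 0.0012, 0, 0, 0, 0.036], [0, 0, 0.0016, 0, 0, 0, 0.036], [0, 0, 0.002, 0, 0, 0, 0.036], [0, 0, 0.0025, 0, 0, 0, 0.036], [0, 0, 0.0025, 0, 0, 0, 0.036], [0, 0, 0.0025, 0, 0, 0, 0.036]],
  ],
)

```text
clock: 35.47
eef_pos: [0.4372, -0.2565, 0.0322]
eef_rot: [[-0.2, 0.98, -0.0], [0.98, 0.2, 0.0], [0.0, -0.0, -1.0]]
wrist_force: [0.9, -0.2, -1.0]
opening: 0.488
gripper_force: 25.0
```

Emit:
jog_arm(
  increments=[
    [[0, 0, 0.001, 0, 0, 0, 0.036], [0, 0, 0.002, 0, 0, 0, 0.036], [0, 0, 0.003, 0, 0, 0, 0.036], [0, 0, 0.004, 0, 0, 0, 0.036], [0, 0, 0.005, 0, 0, 0, 0.036], [0, 0, 0.0057, 0, 0, 0, 0.036], [0, 0, 0.0057, 0, 0, 0, 0.036], [0, 0, 0.0057, 0, 0, 0, 0.036]],
  ],
)

```text
clock: 36.13
eef_pos: [0.4372, -0.2565, 0.0265]
eef_rot: [[-0.2, 0.98, -0.0], [0.98, 0.2, 0.0], [0.0, -0.0, -1.0]]
wrist_force: [-0.0, 0.5, -1.1]
opening: 0.489
gripper_force: 25.0
```

Emit:
jog_arm(
  increments=[
    [[0, 0, 0.0003, 0, 0, 0, 0.036], [0, 0, 0.0006, 0, 0, 0, 0.036], [0, 0, 0.001, 0, 0, 0, 0.036], [0, 0, 0.0014, 0, 0, 0, 0.036], [0, 0, 0.0018, 0, 0, 0, 0.036], [0, 0, 0.0022, 0, 0, 0, 0.036], [0, 0, 0.0025, 0, 0, 0, 0.036], [0, 0, 0.0025, 0, 0, 0, 0.036]],
  ],
)

```text
clock: 36.8
eef_pos: [0.4372, -0.2564, 0.024]
eef_rot: [[-0.2, 0.98, -0.0], [0.98, 0.2, 0.0], [0.0, -0.0, -1.0]]
wrist_force: [0.6, -0.4, -1.7]
opening: 0.489
gripper_force: 25.0
```

Emit:
jog_arm(
  increments=[
    [[0, 0, 0.0002, 0, 0, 0, 0.036], [0, 0, 0.0004, 0, 0, 0, 0.036], [0, 0, 0.0006, 0, 0, 0, 0.036], [0, 0, 0.0008, 0, 0, 0, 0.036], [0, 0, 0.0008, 0, 0, 0, 0.036], [0, 0, 0.0008, 0, 0, 0, 0.036], [0, 0, 0.0008, 0, 0, 0, 0.036], [0, 0, 0.0008, 0, 0, 0, 0.036]],
  ],
)

```text
clock: 37.47
eef_pos: [0.4372, -0.2565, 0.0232]
eef_rot: [[-0.2, 0.98, -0.0], [0.98, 0.2, 0.0], [0.0, -0.0, -1.0]]
wrist_force: [0.6, -0.9, -0.8]
opening: 0.494
gripper_force: 25.0
```

Emit:
jog_arm(
  increments=[
    [[0, 0, 0.0001, 0, 0, 0, 0.036], [0, 0, 0.0002, 0, 0, 0, 0.036], [0, 0, 0.0003, 0, 0, 0, 0.036], [0, 0, 0.0004, 0, 0, 0, 0.036], [0, 0, 0.0004, 0, 0, 0, 0.036], [0, 0, 0.0004, 0, 0, 0, 0.036], [0, 0, 0.0004, 0, 0, 0, 0.036], [0, 0, 0.0004, 0, 0, 0, 0.036]],
  ],
)

```text
clock: 38.13
eef_pos: [0.4372, -0.2565, 0.0229]
eef_rot: [[-0.2, 0.98, 0.0], [0.98, 0.2, 0.0], [0.0, 0.0, -1.0]]
wrist_force: [-0.4, 1.0, 3.3]
opening: 0.49
gripper_force: 25.0
```

Emit:
jog_arm(
  increments=[
    [[0, 0, 0.0001, 0, 0, 0, 0.036], [0, 0, 0.0002, 0, 0, 0, 0.036], [0, 0, 0.0003, 0, 0, 0, 0.036], [0, 0, 0.0004, 0, 0, 0, 0.036], [0, 0, 0.0004, 0, 0, 0, 0.036], [0, 0, 0.0004, 0, 0, 0, 0.036], [0, 0, 0.0004, 0, 0, 0, 0.036], [0, 0, 0.0004, 0, 0, 0, 0.036]],
  ],
)

```text
clock: 38.8
eef_pos: [0.4372, -0.2565, 0.0229]
eef_rot: [[-0.2, 0.98, 0.0], [0.98, 0.2, 0.0], [0.0, 0.0, -1.0]]
wrist_force: [-3.3, 1.5, 8.6]
opening: 0.49
gripper_force: 25.0
```

It's fully home, hard stop at z 0.0229 as in the rack. I'll release, rise, close and prove it with the squeeze.

Emit:
jog_arm(
  increments=[
    [[0, 0, -0.0005, 0, 0, 0, 0.036], [0, 0, -0.0005, 0, 0, 0, 0.044], [0, 0, -0.0005, 0, 0, 0, 0.048], [0, 0, -0.0005, 0, 0, 0, 0.055], [0, 0, -0.0005, 0, 0, 0, 0.064], [0, 0, -0.0005, 0, 0, 0, 0.064], [0, 0, -0.0005, 0, 0, 0, 0.064], [0, 0, -0.0005, 0, 0, 0, 0.064]],
  ],
)

```text
clock: 39.47
eef_pos: [0.4372, -0.2565, 0.0229]
eef_rot: [[-0.2, 0.98, 0.0], [0.98, 0.2, -0.0], [-0.0, 0.0, -1.0]]
wrist_force: [0.7, -0.3, 0.4]
opening: 0.731
gripper_force: 0.0
```

Emit:
jog_arm(
  increments=[
    [[0, 0, -0.004, 0, 0, 0, 0.064], [0, 0, -0.012, 0, 0, 0, 0.064], [0, 0, -0.022, 0, 0, 0, 0.064], [0, 0, -0.034, 0, 0, 0, 0.064], [0, 0, -0.044, 0, 0, 0, 0.064], [0, 0, -0.05, 0, 0, 0, 0.064], [0, 0, -0.053, 0, 0, 0, 0.064], [0, 0, -0.053, 0, 0, 0, 0.05]],
  ],
)

```text
clock: 40.13
eef_pos: [0.4378, -0.2566, 0.0769]
eef_rot: [[-0.2, 0.98, 0.002], [0.98, 0.2, -0.0], [-0.001, 0.001, -1.0]]
wrist_force: [0.1, 0.7, -0.1]
opening: 0.684
gripper_force: 0.0
```

Emit:
jog_arm(
  increments=[
    [[0, 0, 0, 0, 0, 0, 0.04], [0, 0, 0, 0, 0, 0, 0.03], [0, 0, 0, 0, 0, 0, 0.02], [0, 0, 0, 0, 0, 0, 0.01], [0, 0, 0.003, 0, 0, 0, 0], [0, 0, 0.006, 0, 0, 0, 0], [0, 0, 0.008, 0, 0, 0, 0], [0, 0, 0.008, 0, 0, 0, 0]],
  ],
)

```text
clock: 40.8
eef_pos: [0.4368, -0.2563, 0.0673]
eef_rot: [[-0.2, 0.98, -0.001], [0.98, 0.2, 0.0], [0.001, -0.001, -1.0]]
wrist_force: [-0.1, 0.2, -0.1]
opening: 0.083
gripper_force: 0.0
```

Emit:
jog_arm(
  increments=[
    [[0, 0, 0, 0, 0, 0, 0], [0, 0, 0.002, 0, 0, 0, 0], [0, 0, 0.005, 0, 0, 0, 0], [0, 0, 0.008, 0, 0, 0, 0], [0, 0, 0.0105, 0, 0, 0, 0], [0, 0, 0.0115, 0, 0, 0, 0], [0, 0, 0.0115, 0, 0, 0, 0], [0, 0, 0.0115, 0, 0, 0, 0]],
  ],
)

```text
clock: 41.47
eef_pos: [0.4371, -0.2565, 0.0564]
eef_rot: [[-0.2, 0.98, -0.0], [0.98, 0.2, 0.0], [0.0, -0.0, -1.0]]
wrist_force: [-0.0, 0.7, -0.2]
opening: 0.006
gripper_force: 0.0
```

Emit:
jog_arm(
  increments=[
    [[0, 0, 0.0005, 0, 0, 0, 0], [0, 0, 0.001, 0, 0, 0, 0], [0, 0, 0.0015, 0, 0, 0, 0], [0, 0, 0.002, 0, 0, 0, 0], [0, 0, 0.0025, 0, 0, 0, 0], [0, 0, 0.003, 0, 0, 0, 0], [0, 0, 0.0035, 0, 0, 0, 0], [0, 0, 0.0035, 0, 0, 0, 0]],
  ],
)

```text
clock: 42.13
eef_pos: [0.4374, -0.2566, 0.0532]
eef_rot: [[-0.2, 0.98, 0.0], [0.98, 0.2, -0.0], [-0.0, 0.0, -1.0]]
wrist_force: [-1.8, 1.3, 7.4]
opening: 0.003
gripper_force: 3.3
```

Emit:
jog_arm(
  increments=[
    [[0, 0, 0.001, 0, 0, 0, 0], [0, 0, 0.002, 0, 0, 0, 0], [0, 0, 0.003, 0, 0, 0, 0], [0, 0, 0.0039, 0, 0, 0, 0], [0, 0, 0.0039, 0, 0, 0, 0], [0, 0, 0.0039, 0, 0, 0, 0], [0, 0, 0.0039, 0, 0, 0, 0], [0, 0, 0.0039, 0, 0, 0, 0]],
  ],
)

```text
clock: 42.8
eef_pos: [0.4375, -0.2566, 0.05]
eef_rot: [[-0.199, 0.98, 0.001], [0.98, 0.199, 0.0], [0.0, 0.001, -1.0]]
wrist_force: [-2.6, 1.1, 13.4]
opening: 0.003
gripper_force: 6.8
```

Emit:
jog_arm(
  increments=[
    [[0, 0, 0.0004, 0, 0, 0, 0], [0, 0, 0.0008, 0, 0, 0, 0], [0, 0, 0.0008, 0, 0, 0, 0], [0, 0, 0.0008, 0, 0, 0, 0], [0, 0, 0.0008, 0, 0, 0, 0], [0, 0, 0.0008, 0, 0, 0, 0], [0, 0, 0.0008, 0, 0, 0, 0], [0, 0, 0.0008, 0, 0, 0, 0]],
  ],
)

```text
clock: 43.47
eef_pos: [0.4376, -0.2566, 0.0493]
eef_rot: [[-0.2, 0.98, 0.001], [0.98, 0.2, 0.0], [0.0, 0.001, -1.0]]
wrist_force: [-4.9, 3.0, 15.7]
opening: 0.008
gripper_force: 7.6
```

Emit:
jog_arm(
  increments=[
    [[0, 0, -0.003, 0, 0, 0, 0], [0, 0, -0.009, 0, 0, 0, 0], [0, 0, -0.02, 0, 0, 0, 0], [0, 0, -0.04, 0, 0, 0, 0], [0, 0, -0.065, 0, 0, 0, 0], [0, 0, -0.09, 0, 0, 0, 0], [0, 0, -0.11, 0, 0, 0, 0], [0, 0, -0.12, 0, 0, 0, 0]],
  ],
)

```text
clock: 44.13
eef_pos: [0.438, -0.2571, 0.171]
eef_rot: [[-0.199, 0.98, 0.003], [0.98, 0.199, -0.001], [-0.002, 0.003, -1.0]]
wrist_force: [-0.6, -0.4, 0.3]
opening: 0.008
gripper_force: 0.0
```

Emit:
jog_arm(
  increments=[
    [[0.01, 0, 0, 0, 0, 0, 0], [0.03, 0, -0.01, 0, 0, 0, 0], [0.06, 0, -0.02, 0, 0, 0, 0], [0.085, 0, -0.03, 0, 0, 0, 0], [0.1, 0, -0.03, 0, 0, 0, 0], [0.1, 0, -0.03, 0, 0, 0, 0], [0.1, 0, -0.03, 0, 0, 0, 0], [0.1, 0, -0.03, 0, 0, 0, 0]],
  ],
)

```text
clock: 44.8
eef_pos: [0.4169, -0.1588, 0.1975]
eef_rot: [[-0.2, 0.98, -0.001], [0.98, 0.2, -0.0], [0.0, -0.001, -1.0]]
wrist_force: [-0.9, 0.9, 0.7]
opening: 0.007
gripper_force: 0.0
```

```bash
python3 - <<'E'
from h import *
s=imaging.grab_frame("scene");o=manip.get_obs();print(o["clock"],o["eef_pos"],o["wrist_force"])
im=cv2.resize(s["frame"][115:265,190:390],(800,600),interpolation=2)
cv2.imwrite("pics/g.png",im[:,:,::-1])
E
```

```text
44.85 [ 0.41691594 -0.15917843  0.19758095] [-0.10779688 -0.31880033  0.20732261]
```

View pics/g.png

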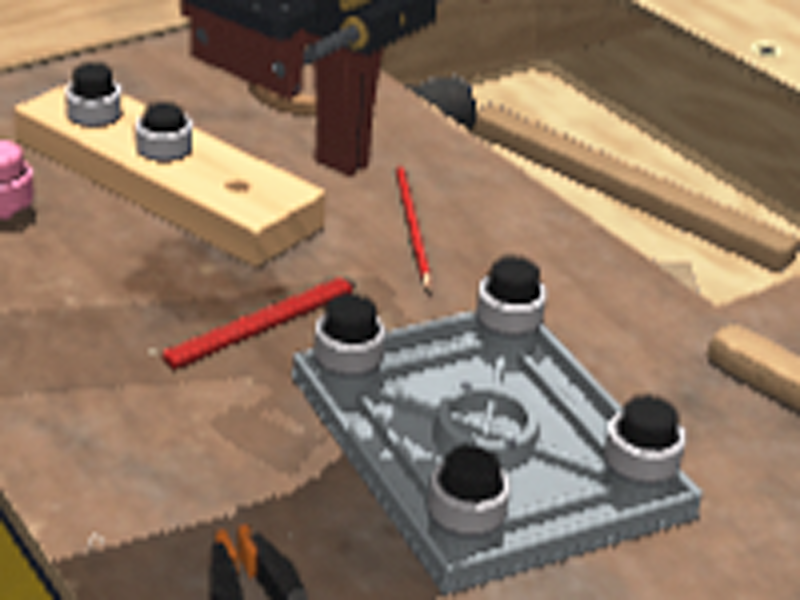

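The foot stands upright and home in the corner socket, at crop (470,490). The other two are still standing in the rack at (93,95) and (163,130), and the arm is clear.

```bash
python3 -c "
from rig import manip;print(manip.hand_in())"
```

```text
the job is handed in; nothing more can be done
None
```

The right-hand foot was the firmest (about 15 N at 6 mm, against about 8 N for the middle and 5 N for the left); it is now fully home in the near-right socket, pushed back about 16 N there, the other two still stand in the rack, and the job was handed in at about 45 s.

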